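# Trace the row of spring contacts in an open chassis

## Robot

A 7-joint arm with a two-finger parallel gripper is mounted at the origin on the work surface. World frame = base frame: x ahead of the robot, y to its left, z up, the work surface at z = 0. Lengths are in mm, angles in rad, forces in N, time in s.
With the tool pointing down it reaches from about 400 to 875 mm from the base axis. Payload 4.4 kg.
Tool frame: the origin (TCP) lies on the centre line of the jaws, within the pads' length; the fingertips stand 25 mm ahead of it and the grasp point (between the pads) lies 6 mm ahead of it; z points along the fingers, x is the direction in which the jaws open and shut, and the axes are right-handed (so a half turn about z gives the same grasp; the last joint's range is limited). The gripper opens to 85 mm and grips with 20 to 120 N. Pads are 22 mm wide; open, the fingers measure 114 mm over their backs; the gripper's body (76 mm by 85 mm) begins 54 mm behind the grasp point. The pads swing forward as they close: fully open they stand 13 mm farther back than shut.
Start: joints at [-1.206, 0.628, 0.038, 1.517, -0.027, 0.996, -0.02], TCP at [271.418, 590.635, 256.313] pointing down, gripper open.
Joint ranges: [-3.06, 3.06], [-0.37, 2.12], [-1.25, 1.32], [0.18, 2.47], [-1.1, 4.24], [0.23, 1.98], [-2.94, 2.94]. Speed limits (rad/s): [2.57, 2.57, 3.14, 3.14, 3.14, 3.14, 3.14].

## Interface

Orientations are given as [roll, pitch, yaw] about the fixed x, y, z axes, in that order (R = Rz(yaw) Ry(pitch) Rx(roll)).
In Python, from cell import ctrl, cams gives the robot as it stands. The module is installed in compiled form; this text tells all that it offers.
- The arm moves only by the tool step_arm, never from a script. Its arguments are lists of equal length, an entry for each row: "linear": the shift along the tool's x, y, z in mm, a list of three; "yaw": the turn about the tool's z in rad; "gripper": the opening, from -1 (shut) to 1 (fully open). A call has 1 to 8 rows; each row is the pose to reach, as a shift and turn from the pose commanded when the call began, along the tool's axes at that moment; what a row does not reach only later rows make up. A row lasts 1/12 s, in which the tool goes at most 41.7 mm and 7.16 degrees, less where a joint would pass 70% of its speed; a pose out of reach is approached as far as the arm can. A call with a gripper value outside its range is refused whole. The fingers move at their own pace and stop on an object; the grip force is fixed at half the most. Time passes only in rows, so rows that repeat a pose let the fingers close. It gives the time, the measured TCP pose, the force and the opening at its end, in the units of the state.
- ctrl.read_state(): the state, without advancing time (a new reading comes with each control period).
- cams.get_image(name): name is "side" or "top"; returns a dict with "frame" (420x560x3 uint8, red, green, blue), "depth" (420x560 float32, mm along the optical axis (not along the pixel's ray), 0 where there is no reading), "intrinsics" (3x3 intrinsics, pixels), "cam_to_world" (4x4, takes a point from camera to world coordinates). Camera axes: x right, y down, z forward; pixel columns grow to the right and rows downward; lengths in mm; the calibration is good to about 2 mm. A picture is of the moment at which its call begins.
- ctrl.finish_job(): hands the job in, once; it reports no verdict.
Trained networks look in the newest picture that a camera, given by its name, has taken for a name from the list of things; names that differ only in an ending like _2 or _b are one class to them, and where a whole thing is asked for, a point or a joint stands for the part that bears it (a point fixed in the world has none). Each returns a list of dicts, best first, with "conf" (0 to 1); they miss things now and then, are a little off and sometimes report something else, mostly with a low value. They report only what shows in the picture. A call takes as long as a camera call.
- cams.regions_of(camera, name): "pixels" (420x560 bool, what is visible of it) and "pixel" ([column, row] in pixels, amid what is visible of it).
The state is a dict: "clock": time; "qpos": joint angles; "qd": joint speeds; "tau": joint torques, N m; "eef_pos": TCP position; "tool_rot": TCP orientation; "force": force on the tool from outside, world axes, zero at the start; "torque": the same for the moment, N m; "width": finger opening in mm.
Only numpy, scipy, OpenCV 4.12 (cv2) and the standard library are available. Lean on these libraries where they do the work, as an engineer would, in place of code of your own. Each camera call takes 0.05 s, during which the arm holds its last target.

## Task

Check the row of five brass spring contacts on the middle wall of the open aluminium chassis: starting at the end with the big round socket, go along the row with the shut fingertips and press each contact lightly down in turn, without squashing any of them flat. Finish with the fingertips still holding the last contact, and only that one, part-way down (the program ends while holding it). Do not push the chassis out of place or lift it, and leave the things beside it alone.

Things in the scene. Friction and masses are not known exactly. Their poses are not given: they have to be found in the camera images.
- chassis: Open aluminium chassis, 270 (x) x 150 (y) x 48 mm, about 1.8 kg, loose on the bench, at any yaw. A middle wall along x carries a rail (30 mm wide, top at 48 mm) with five brass spring contacts; all else is at most 48 mm high. Origin: centre of underside, z up. The +x end panel has a big round black socket (36 mm across, 29 mm out); the -x end has only flat vent slots.
- jar: Closed glass jar with a steel lid, 48 mm across, 55 mm tall, loose beside the chassis, to be left alone. Origin: centre of its underside.
- screwdriver: Screwdriver 150 mm long lying loose beside the chassis, to be left alone. Origin: underside, near its middle; x along it.
- knob_cap: Black screw-on knob cap with a steel stud, 28 mm across, 36 mm tall, standing loose beside the chassis, to be left alone. Origin: centre of its underside.
- contact1_crown (a point): Top centre of spring contact 1 (the one nearest the round socket); 60 mm above the bench when free, at chassis x = 96 mm, y = 0. A smooth bent brass leaf, 43 mm along the row, 22 mm wide: flat crown 9 mm long, 22 degree ramps falling 7 mm on either side. Pitch 48 mm. The point goes down with the contact.
- contact1 (a joint): How far spring contact 1 is pressed straight down, m: 0 free, 0.009 squashed flat. It springs back by itself; it takes about 0.8 N to start it and 3 N at full travel.
- contact2_crown (a point): Top centre of spring contact 2 (number 2 counted from the round socket); 60 mm above the bench when free, at chassis x = 48 mm, y = 0. A smooth bent brass leaf, 43 mm along the row, 22 mm wide: flat crown 9 mm long, 22 degree ramps falling 7 mm on either side. Pitch 48 mm. The point goes down with the contact.
- contact2 (a joint): How far spring contact 2 is pressed straight down, m: 0 free, 0.009 squashed flat. It springs back by itself; it takes about 0.8 N to start it and 3 N at full travel.
- contact3_crown (a point): Top centre of spring contact 3 (number 3 counted from the round socket); 60 mm above the bench when free, at chassis x = 0 mm, y = 0. A smooth bent brass leaf, 43 mm along the row, 22 mm wide: flat crown 9 mm long, 22 degree ramps falling 7 mm on either side. Pitch 48 mm. The point goes down with the contact.
- contact3 (a joint): How far spring contact 3 is pressed straight down, m: 0 free, 0.009 squashed flat. It springs back by itself; it takes about 0.8 N to start it and 3 N at full travel.
- contact4_crown (a point): Top centre of spring contact 4 (number 4 counted from the round socket); 60 mm above the bench when free, at chassis x = -48 mm, y = 0. A smooth bent brass leaf, 43 mm along the row, 22 mm wide: flat crown 9 mm long, 22 degree ramps falling 7 mm on either side. Pitch 48 mm. The point goes down with the contact.
- contact4 (a joint): How far spring contact 4 is pressed straight down, m: 0 free, 0.009 squashed flat. It springs back by itself; it takes about 0.8 N to start it and 3 N at full travel.
- contact5_crown (a point): Top centre of spring contact 5 (the last, farthest from the round socket); 60 mm above the bench when free, at chassis x = -96 mm, y = 0. A smooth bent brass leaf, 43 mm along the row, 22 mm wide: flat crown 9 mm long, 22 degree ramps falling 7 mm on either side. Pitch 48 mm. The point goes down with the contact.
- contact5 (a joint): How far spring contact 5 is pressed straight down, m: 0 free, 0.009 squashed flat. It springs back by itself; it takes about 0.8 N to start it and 3 N at full travel.

How it is judged (in metres and radians):
On the way, in this order (a step that is already met when the one before it is completed fails the run):
1. contact 1, counted from the round socket, is pressed down by at least 2 mm (value of joint contact1 above 0.002 m), for 0.1 s.
2. contact 2, counted from the round socket, is pressed down by at least 2 mm (value of joint contact2 above 0.002 m), for 0.1 s.
3. contact 3, counted from the round socket, is pressed down by at least 2 mm (value of joint contact3 above 0.002 m), for 0.1 s.
4. contact 4, counted from the round socket, is pressed down by at least 2 mm (value of joint contact4 above 0.002 m), for 0.1 s.
5. contact 5, counted from the round socket, is pressed down by at least 2 mm (value of joint contact5 above 0.002 m), for 0.1 s.
At the end, for the whole second after the job is handed in: The last contact (farthest from the round socket) is held down by the fingertips by at least 2 mm and not flat (under 8.7 mm of its 9 mm), the other four are back up (within 1.5 mm), the chassis stands level within 20 mm of where it was and the things beside it within 25 mm (value of joint contact5 above 0.002 m and value of joint each of contact1, contact2, contact3, contact4 below 0.0015 m and contact force between the fingers and chassis above 0.2 N and distance of chassis from where it was at the start of the episode below 0.02 m and angle between chassis's own z axis and vertical below 0.05 rad and distance of each of jar, screwdriver, knob_cap from where it was at the start of the episode below 0.025 m); the arm keeps its last pose, push and grip.
It fails at once if a contact is squashed flat (pressed more than 8.7 mm) (value of joint any of contact1, contact2, contact3, contact4, contact5 above 0.0087 m).
It fails at once if the chassis is pushed with more than 20 N (contact force between the fingers and chassis above 20 N).
It fails at once if the chassis is pushed more than 20 mm out of place or lifted (distance of chassis from where it was at the start of the episode above 0.02 m or height (world z) of chassis above 0.008 m).
It fails at once if the jar, the screwdriver or the knob cap is moved or lifted by more than 25 mm (distance of any of jar, screwdriver, knob_cap from where it was at the start of the episode above 0.025 m).
It also fails if it takes over 42 s, if anything falls off the work surface, if the arm or the gripper's body presses on something with over 40 N, if the wrist force passes 120 N, or if a joint passes its speed limit or range.

## Working session

There is one attempt and no reset: what is moved stays moved. The work goes in short steps, Python scripts to look and compute and a tool call to move; the robot and the scene stay as the last step left them, time stands still between calls to the robot, and variables do not carry over. Pictures are saved under pics/ and viewed, and the job is handed in when it is done.

Besides the shell and the picture viewer there is one more tool, called as a command line: name --pt "numbers of a row" for each row, then --argument value for the rest. step_arm: Moves the arm, as the interface text tells. Its arguments: {"type":"object","properties":{"linear":{"type":"array"},"yaw":{"type":"array"},"gripper":{"type":"array"}},"required":["linear","yaw","gripper"]}

```bash
mkdir -p pics
cat > h.py <<'E'
import numpy as np, cv2
from cell import ctrl,cams
def pts(im,mask=None):
    d=im["depth"];K=im["intrinsics"];T=im["cam_to_world"]
    v,u=np.nonzero((d>0)&(mask if mask is not None else True))
    z=d[v,u];P=np.c_[(u-K[0,2])/K[0,0]*z,(v-K[1,2])/K[1,1]*z,z]
    return P@T[:3,:3].T+T[:3,3],u,v
E
python3 - <<'E'
from h import *
s=ctrl.read_state();print(s)
for c in ("top","side"):
    im=cams.get_image(c);cv2.imwrite(f"pics/{c}0.png",im["frame"][:,:,::-1]);print(c,im["cam_to_world"])
    for n in ["chassis","contact1_crown","contact5_crown","jar","screwdriver","knob_cap"]:
        for r in cams.regions_of(c,n)[:6]:
            P,_,_=pts(im,r["pixels"]);print(n,round(r["conf"],2),r["pixel"],r["pixels"].sum(),np.median(P,0).round(1) if len(P) else None, np.percentile(P[:,2],98).round(1) if len(P) else None)
E
```

```text
{'clock': 0.0, 'qpos': array([-1.20579721,  0.62933246,  0.03844916,  1.51835313, -0.027016  ,
        0.99628342, -0.01997855]), 'qd': array([ 0.0019197 ,  0.00097156,  0.00082812, -0.00027993, -0.00119305,
       -0.00125444, -0.00058766]), 'tau': array([ 9.45846136e-05, -5.63400042e+01,  1.22644342e+00, -1.93438375e+01,
        1.10857340e-02,  1.07626832e-02,  6.91222013e-06]), 'eef_pos': array([271.17500226, 590.11123858, 255.40277885]), 'tool_rot': array([3.14157843e+00, 1.85821825e-03, 1.14000444e+00]), 'force': array([-0.70998016,  0.05372694,  0.33856973]), 'torque': array([-0.00637815,  0.0511331 ,  0.0035817 ]), 'width': 85.47540107565918}
top [[ 2.50372219e-02 -9.99421095e-01  2.30350262e-02  5.38036270e+02]
 [-9.99677376e-01 -2.49317947e-02  4.85272875e-03  2.14583265e+01]
 [-4.27561494e-03 -2.31490934e-02 -9.99722881e-01  7.22121668e+02]
 [ 0.00000000e+00  0.00000000e+00  0.00000000e+00  1.00000000e+00]]
chassis 0.85 [275.0, 209.9] 13936 [557.   31.7  14.2] 61.3
contact1_crown 0.87 [327.6, 184.8] 326 [596.4 -52.4  58.8] 62.6
contact5_crown 0.76 [217.1, 232.0] 317 [515.2
[... 408 characters left out ...]
30848747e-02  4.91848670e+02]
 [-9.96394579e-02 -5.69631095e-01  8.15838460e-01 -6.03688980e+02]
 [ 1.98226643e-02 -8.20892349e-01 -5.70738830e-01  5.19261691e+02]
 [ 0.00000000e+00  0.00000000e+00  0.00000000e+00  1.00000000e+00]]
chassis 0.83 [271.9, 239.8] 11170 [553.3   4.   19. ] 60.8
chassis 0.33 [244.9, 190.7] 196 [515.9 113.8  57.6] 62.1
contact1_crown 0.61 [302.6, 248.9] 276 [597.3 -58.8  58.4] 62.2
contact5_crown 0.64 [247.1, 192.2] 142 [516.3 113.   59. ] 61.9
jar 0.66 [318.9, 199.1] 740 [651.8 108.1  37.1] 57.7
jar 0.17 [246.8, 191.2] 171 [516.6 113.3  58.4] 62.1
screwdriver 0.91 [199.1, 247.4] 670 [429.9   3.7  21.5] 27.8
knob_cap 0.67 [362.4, 241.5] 244 [706.8   3.1  19.6] 37.6
```

View pics/top0.png

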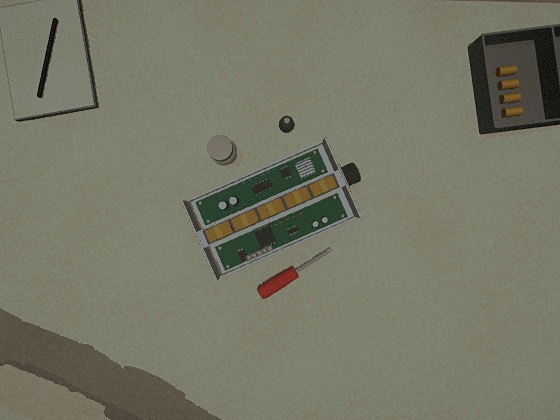

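View pics/side0.png

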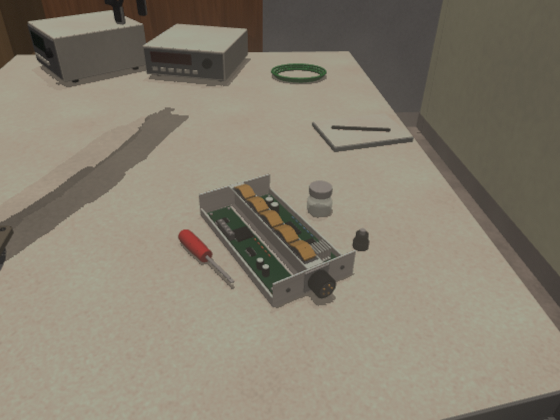

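Run:
```python
from h import *
for c in ("top","side"):
    im=cams.get_image(c);C=[]
    P,u,v=pts(im)
    m=(P[:,2]>54)&(P[:,2]<66)&(P[:,0]>480)&(P[:,0]<630)&(P[:,1]>-90)&(P[:,1]<150)
    Q=P[m]
    # row line from contact guess
    a=np.array([596.4,-52.4]) ;b=np.array([515.2,120.8]); d=(b-a)/np.linalg.norm(b-a); n=np.array([-d[1],d[0]])
    off=(Q[:,:2]-a)@n; Q=Q[abs(off)<25]
    x,y,X,Y=0,0,0,0
    vx,vy,x0,y0=cv2.fitLine(Q[:,:2].astype(np.float32),cv2.DIST_L2,0,.01,.01).ravel()
    print(c,vx,vy,x0,y0,np.degrees(np.arctan2(vy,vx)))
    d=np.array([vx,vy]);
    t=(Q[:,:2]-[x0,y0])@d
    print(np.histogram(t,np.arange(-130,131,5))[0])
    for k in range(-2,3):
        s=abs(t-np.median(t)-48*k)<22
        print(k,Q[s].mean(0).round(1),s.sum(),np.percentile(Q[s,2],[50,90]).round(1))
```

```text
top 0.42526084 -0.90507084 555.57465 34.657166 -64.832825
[ 0  0 13 37 34 39 38 42 41 43 36  2 27 36 37 39 40 39 42 40 22  5 36 38
 39 40 38 40 39 35 10 22 38 38 41 38 39 38 37 32  2 37 39 42 39 40 40 34
 34 14  0  0]
-2 [515.  120.9  58.7] 325 [59.1 61.7]
-1 [535.4  77.7  58.7] 322 [58.9 61.9]
0 [555.7  34.4  58.7] 320 [59.  61.8]
1 [575.9  -8.9  58.6] 323 [58.7 61.8]
2 [596.2 -51.7  58.7] 321 [58.8 61.7]
side 0.42778754 -0.90387934 560.76044 19.519424 -64.67276
[ 9 10 12 19 26 30 26 24  3 10 11  8 23 17 32 36 29 12  7 11 14 13 24 29
 39 35 29  3 13 16 15 21 26 39 44 36 18  5 19 18 18 31 37 46 43 41  6  0
  0  0  0  0]
-2 [518.1 109.7  58.5] 158 [58.6 61.3]
-1 [539.2  65.3  58.5] 178 [58.6 61.6]
0 [559.3  21.9  58.4] 199 [58.6 61.4]
1 [580.3 -21.4  58.5] 225 [58.6 61.6]
2 [598.7 -60.4  58.8] 205 [59.  61.6]
```

The top picture shows the chassis centred near pixel (272,207). The socket is at (350,173), so contact 1 is at the right end (325,184) and contact 5 at the left end (217,232). The jar (222,150), knob (287,124) and screwdriver (290,275) are all clear of the row. Both cameras agree on the row: contact 3 is near (555.6, 34.6) and the chassis yaw is about -64.8°. I'll shut the gripper, turn tool y onto the row and travel high.

step_arm --pt "0 0 0" --pt "-25 31 0" --pt "-50 62 0" --pt "-75 93 0" --pt "-100 124 0" --pt "-125 155 0" --pt "-150 186 0" --pt "-175 217 0" --yaw '[0.1,0.2,0.3,0.4,0.5,0.6,0.7,0.7]' --gripper '[-1,-1,-1,-1,-1,-1,-1,-1]'

```text
clock: 1.47
eef_pos: [396.0, 339.4, 256.6]
tool_rot: [-3.142, -0.001, 0.436]
force: [0.3, 0.6, -0.3]
width: -0.0
```

```bash
cat >> h.py <<'E'
from scipy.spatial.transform import Rotation as R
C3=np.array([555.5,34.6]); D=np.array([.4258,-.9048])
def goal(k,tip):
    s=ctrl.read_state();c=C3+D*48*(3-k);t=np.r_[c,tip+25]
    print(s["eef_pos"].round(1),s["force"].round(2),s["width"],"goal",t.round(1),"delta tool",(R.from_euler("xyz",s["tool_rot"]).as_matrix().T@(t-s["eef_pos"])).round(1))
E
python3 -c "
from h import *
goal(1,100)"
```

```text
[396.  339.4 256.6] [ 0.3   0.61 -0.27] -0.004841771572523265 goal [596.4 -52.3 125. ] delta tool [ 16.1 439.6 131.5]
```

step_arm --pt "2 37 0" --pt "4 74 0" --pt "6 111 0" --pt "8 148 0" --pt "10 185 0" --pt "12 222 0" --pt "14 259 0" --pt "16 296 0" --yaw '[0,0,0,0,0,0,0,0]' --gripper '[-1,-1,-1,-1,-1,-1,-1,-1]'

```text
clock: 2.13
eef_pos: [536.8, 78.4, 256.6]
tool_rot: [-3.141, -0.001, 0.44]
force: [0.5, 0.3, 0.2]
width: 0.2
```

step_arm --pt "0 36 10" --pt "0 72 30" --pt "0 108 60" --pt "0 130 90" --pt "0 143 115" --pt "0 143 130" --pt "0 143 130" --pt "0 143 130" --yaw '[0,0,0,0,0,0,0,0]' --gripper '[-1,-1,-1,-1,-1,-1,-1,-1]'

```text
clock: 2.8
eef_pos: [596.5, -49.1, 125.7]
tool_rot: [-3.14, 0.001, 0.44]
force: [-0.6, 1.0, 1.0]
width: -0.1
```

```bash
python3 -c "
from h import *
goal(1,66)
for c in ('top','side'):
    im=cams.get_image(c);cv2.imwrite(f'pics/{c}1.png',cv2.resize(im['frame'][100:310,140:420,::-1],None,fx=2.5,fy=2.5))"
```

```text
[596.5 -49.1 125.7] [-0.56  1.04  1.  ] -0.09900898516981678 goal [596.4 -52.3  91. ] delta tool [-1.4  2.9 34.7]
```

View pics/side1.png

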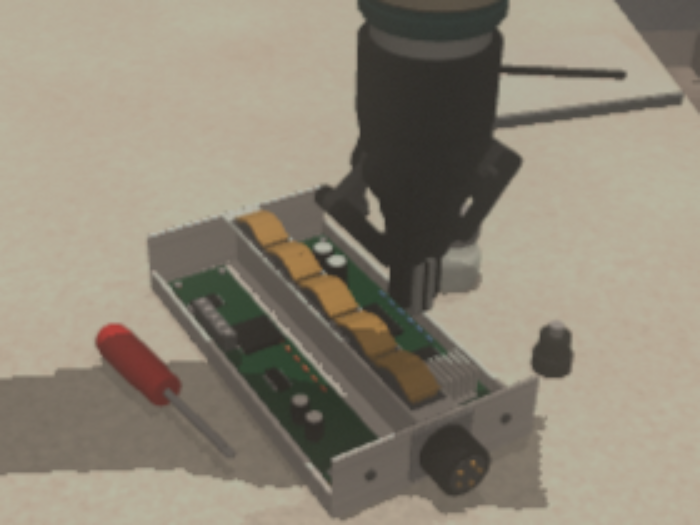

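step_arm --pt "-1 2 10" --pt "-1 3 20" --pt "-1 3 28" --pt "-1 3 32" --pt "-1 3 35" --pt "-1 3 35" --pt "-1 3 35" --pt "-1 3 35" --yaw '[0,0,0,0,0,0,0,0]' --gripper '[-1,-1,-1,-1,-1,-1,-1,-1]'

```text
clock: 3.57
eef_pos: [597.6, -52.5, 91.5]
tool_rot: [3.141, -0.0, 0.44]
force: [-0.3, 1.4, 0.2]
width: 0.0
```

```bash
python3 -c "
from h import *
goal(1,56)
for c in ('top','side'):
    im=cams.get_image(c);cv2.imwrite(f'pics/{c}2.png',cv2.resize(im['frame'][100:310,140:420,::-1],None,fx=2.5,fy=2.5))"
```

```text
[597.6 -52.5  91.5] [-0.34  1.4   0.2 ] 0.04488571459274299 goal [596.4 -52.3  81. ] delta tool [-1.  -0.8 10.5]
```

View pics/side2.png

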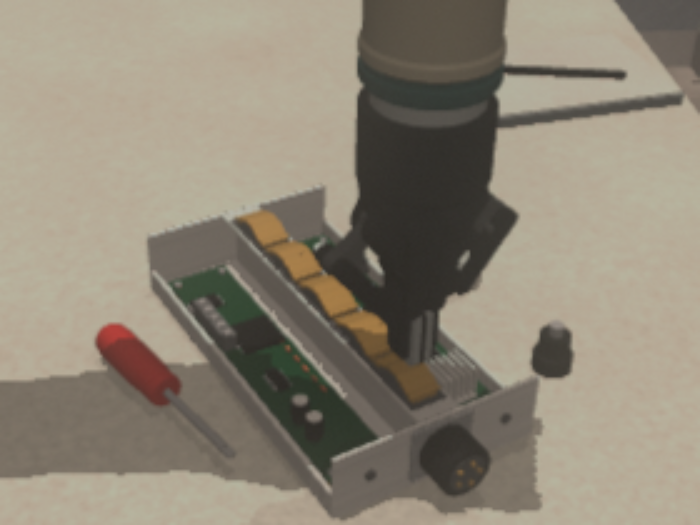

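The side view shows the shut tips just above contact 1's crown, at crop pixel (420,362). Next I press to a tip height of about 55.5 mm.

step_arm --pt "-1 -1 3" --pt "-1 -1 5" --pt "-1 -1 7" --pt "-1 -1 9" --pt "-1 -1 11" --pt "-1 -1 11" --pt "-1 -1 11" --pt "-1 -1 11" --yaw '[0,0,0,0,0,0,0,0]' --gripper '[-1,-1,-1,-1,-1,-1,-1,-1]'

```text
clock: 4.33
eef_pos: [595.9, -52.0, 80.3]
tool_rot: [-3.141, 0.0, 0.44]
force: [0.1, 0.6, 2.3]
width: 0.3
```

```bash
cat >> h.py <<'E'
def prof(name):
    im=cams.get_image("side");cv2.imwrite(f'pics/{name}.png',cv2.resize(im['frame'][170:310,200:340,::-1],None,fx=4,fy=4,interpolation=cv2.INTER_CUBIC))
    for c in ("side","top"):
        if c=="top": im=cams.get_image(c)
        P,u,v=pts(im); t=(P[:,:2]-C3)@D; n=(P[:,:2]-C3)@np.array([-D[1],D[0]])
        for k in range(1,6):
            q=t-48*(3-k); print(c,k,[ (int(m.sum()),float(np.median(P[m,2]).round(1))) if (m:=(abs(q-o)<3)&(abs(n)<10)&(P[:,2]>46)&(P[:,2]<66)).sum()>3 else None for o in (-18,-12,-6,0,6,12,18)])
E
python3 -c "
from h import *
goal(1,55.5)
prof('p1')"
```

```text
[595.9 -52.   80.3] [0.11 0.64 2.31] 0.3087243701934517 goal [596.4 -52.3  80.5] delta tool [ 0.3  0.5 -0.2]
side 1 [(7, 51.4), (4, 52.6), (6, 55.4), (14, 55.4), (42, 55.8), (64, 53.8), (45, 50.7)]
side 2 [(15, 54.7), (15, 57.7), (13, 59.7), (19, 60.7), (25, 59.7), (27, 57.5), (38, 55.1)]
side 3 [(11, 55.3), (9, 50.9), (13, 60.2), (11, 60.1), (15, 60.6), (21, 57.2), (33, 53.5)]
side 4 [(14, 55.5), (15, 58.4), (20, 60.6), (21, 61.5), (32, 59.9), (40, 58.3), (30, 54.5)]
side 5 [(8, 55.4), (16, 58.1), (12, 60.9), (25, 61.4), (27, 60.3), (30, 58.1), (41, 55.0)]
top 1 [None, None, None, None, None, None, None]
top 2 [(44, 55.3), (42, 58.0), (43, 60.3), (44, 61.0), (38, 61.1), (24, 58.1), (5, 56.7)]
top 3 [(43, 55.8), (41, 58.0), (43, 60.4), (43, 60.9), (43, 60.8), (41, 58.4), (42, 55.5)]
top 4 [(41, 55.3), (42, 58.2), (41, 60.7), (42, 61.1), (45, 60.5), (42, 58.3), (44, 56.1)]
top 5 [(39, 55.6), (39, 57.4), (42, 60.2), (41, 61.1), (46, 61.0), (46, 58.4), (46, 55.7)]
```

View pics/p1.png

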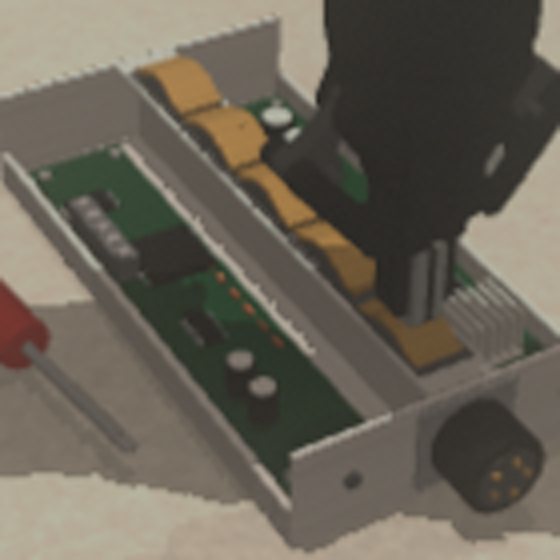

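Contact 1 is down about 4.5 mm: its ramp reads 53.8 against 58, the force is about 2 N, and contacts 2–5 are still free. Moving on to contact 2.

step_arm --pt "0 0 -6" --pt "0 0 -12" --pt "0 -16 -12" --pt "0 -32 -12" --pt "0 -48 -12" --pt "0 -48 -12" --pt "0 -48 -12" --pt "0 -48 -12" --yaw '[0,0,0,0,0,0,0,0]' --gripper '[-1,-1,-1,-1,-1,-1,-1,-1]'

```text
clock: 5.1
eef_pos: [576.4, -9.7, 92.8]
tool_rot: [3.14, -0.001, 0.439]
force: [-0.3, 0.3, 0.5]
width: -0.1
```

```bash
python3 -c "
from h import *
goal(2,55.5)"
```

```text
[576.4  -9.7  92.8] [-0.34  0.34  0.51] -0.06467621617684438 goal [575.9  -8.8  80.5] delta tool [-0.  -1.  12.3]
```

step_arm --pt "0 -1 4" --pt "0 -1 6" --pt "0 -1 8" --pt "0 -1 10" --pt "0 -1 12" --pt "0 -1 12" --pt "0 -1 12" --pt "0 -1 12" --yaw '[0,0,0,0,0,0,0,0]' --gripper '[-1,-1,-1,-1,-1,-1,-1,-1]'

```text
clock: 5.77
eef_pos: [575.2, -7.9, 80.4]
tool_rot: [3.141, -0.0, 0.44]
force: [0.6, -1.3, 2.0]
width: -0.1
```

```bash
python3 -c "
from h import *
goal(2,55.5)
prof('p2')"
```

```text
[575.2  -7.9  80.4] [ 0.56 -1.27  2.04] -0.0515922458171076 goal [575.9  -8.8  80.5] delta tool [ 0.2  1.2 -0.1]
side 1 [(26, 55.9), (25, 58.0), (26, 60.5), (38, 61.2), (48, 60.0), (53, 57.6), (67, 53.8)]
side 2 [(4, 51.3), (4, 53.5), (4, 50.2), (8, 56.5), (48, 56.5), (52, 53.5), (41, 50.7)]
side 3 [(13, 55.4), (11, 57.2), (14, 60.3), (15, 61.0), (23, 59.8), (26, 58.4), (27, 55.2)]
side 4 [(9, 55.4), (9, 51.1), (10, 55.3), (11, 60.5), (11, 60.0), (21, 57.7), (30, 53.6)]
side 5 [(12, 56.3), (10, 57.4), (17, 60.3), (23, 61.0), (23, 60.2), (19, 58.2), (20, 54.6)]
top 1 [None, None, None, None, None, None, None]
top 2 [None, None, None, None, None, None, None]
top 3 [None, None, None, None, None, None, None]
top 4 [(36, 55.6), (26, 57.8), (14, 60.6), None, None, None, None]
top 5 [(37, 55.9), (41, 57.7), (40, 60.7), (43, 61.5), (47, 60.5), (42, 58.5), (46, 56.2)]
```

Contact 2 is down about 4.5 mm and contact 1 has sprung back. On to contact 3.

step_arm --pt "0 0 -6" --pt "0 0 -12" --pt "0 -16 -12" --pt "0 -32 -12" --pt "0 -47 -12" --pt "0 -47 -12" --pt "0 -47 -12" --pt "0 -47 -12" --yaw '[0,0,0,0,0,0,0,0]' --gripper '[-1,-1,-1,-1,-1,-1,-1,-1]'

```text
clock: 6.53
eef_pos: [555.7, 34.1, 92.7]
tool_rot: [3.141, -0.001, 0.44]
force: [1.6, -0.7, 1.2]
width: 0.0
```

step_arm --pt "0 0 4" --pt "0 0 6" --pt "0 0 8" --pt "0 0 10" --pt "0 0 12" --pt "0 0 12" --pt "0 0 12" --pt "0 0 12" --yaw '[0,0,0,0,0,0,0,0]' --gripper '[-1,-1,-1,-1,-1,-1,-1,-1]'

```text
clock: 7.2
eef_pos: [555.2, 34.6, 80.4]
tool_rot: [3.141, -0.0, 0.44]
force: [0.4, -1.2, 1.7]
width: 0.1
```

```bash
python3 -c "
from h import *
goal(3,55.5)
prof('p3')"
```

```text
[555.2  34.6  80.4] [ 0.43 -1.16  1.68] 0.13720711359178184 goal [555.5  34.6  80.5] delta tool [ 0.3  0.2 -0.1]
side 1 [(20, 55.1), (22, 57.4), (32, 60.5), (41, 61.3), (45, 59.8), (51, 57.6), (66, 54.3)]
side 2 [(21, 55.9), (21, 57.2), (29, 60.3), (33, 61.1), (44, 60.3), (45, 57.6), (60, 54.6)]
side 3 [None, (4, 53.5), None, (8, 55.6), (32, 56.1), (61, 54.4), (34, 50.8)]
side 4 [(9, 56.7), (10, 50.8), (11, 60.3), (15, 61.1), (25, 60.2), (21, 57.7), (23, 54.7)]
side 5 [(8, 53.0), (8, 50.7), (7, 60.3), (11, 61.0), (11, 60.1), (17, 57.8), (30, 54.4)]
top 1 [None, None, None, (17, 61.4), (37, 60.4), (41, 57.9), (39, 56.0)]
top 2 [None, None, None, None, None, None, None]
top 3 [None, None, None, None, None, None, None]
top 4 [None, None, None, None, None, None, None]
top 5 [None, None, None, None, None, None, None]
```

Contact 3 is pressed to the same depth and the others are free. On to contact 4.

step_arm --pt "0 0 -6" --pt "0 0 -12" --pt "0 -16 -12" --pt "0 -32 -12" --pt "0 -48 -12" --pt "0 -48 -12" --pt "0 -48 -12" --pt "0 -48 -12" --yaw '[0,0,0,0,0,0,0,0]' --gripper '[-1,-1,-1,-1,-1,-1,-1,-1]'

```text
clock: 7.97
eef_pos: [535.2, 77.6, 92.7]
tool_rot: [3.141, -0.001, 0.44]
force: [-0.8, 0.5, -0.3]
width: -0.3
```

step_arm --pt "0 0 4" --pt "0 0 6" --pt "0 0 8" --pt "0 0 10" --pt "0 0 12" --pt "0 0 12" --pt "0 0 12" --pt "0 0 12" --yaw '[0,0,0,0,0,0,0,0]' --gripper '[-1,-1,-1,-1,-1,-1,-1,-1]'

```text
clock: 8.63
eef_pos: [534.7, 78.1, 80.4]
tool_rot: [3.141, -0.0, 0.44]
force: [-0.3, -1.8, 1.3]
width: -0.1
```

```bash
python3 -c "
from h import *
goal(4,55.5)
prof('p4')"
```

```text
[534.7  78.1  80.4] [-0.29 -1.77  1.28] -0.10999687156119801 goal [535.1  78.   80.5] delta tool [ 0.3  0.2 -0.1]
side 1 [(21, 55.3), (25, 58.1), (35, 60.4), (37, 60.9), (50, 59.8), (50, 57.3), (62, 54.5)]
side 2 [(24, 55.8), (21, 58.4), (26, 60.1), (34, 61.3), (43, 60.0), (45, 58.1), (63, 54.3)]
side 3 [(15, 55.4), (18, 57.8), (22, 60.4), (24, 61.2), (43, 60.1), (38, 57.8), (48, 54.8)]
side 4 [None, (4, 53.3), None, (7, 56.1), (35, 56.3), (50, 54.3), (29, 50.9)]
side 5 [(9, 55.1), (10, 53.9), (8, 60.5), (14, 61.4), (24, 60.2), (20, 57.7), (20, 53.6)]
top 1 [(47, 55.7), (44, 58.2), (45, 60.2), (42, 61.3), (41, 60.4), (40, 58.1), (40, 56.1)]
top 2 [(44, 55.6), (41, 57.8), (44, 60.3), (43, 61.2), (40, 60.6), (42, 58.0), (40, 55.8)]
top 3 [None, (19, 58.3), (40, 60.5), (43, 61.5), (42, 60.5), (42, 58.3), (42, 55.9)]
top 4 [None, None, None, None, None, None, None]
top 5 [None, None, None, None, None, None, None]
```

Contact 4 is pressed. Now contact 5.

step_arm --pt "0 0 -6" --pt "0 0 -12" --pt "0 -16 -12" --pt "0 -32 -12" --pt "0 -48 -12" --pt "0 -48 -12" --pt "0 -48 -12" --pt "0 -48 -12" --yaw '[0,0,0,0,0,0,0,0]' --gripper '[-1,-1,-1,-1,-1,-1,-1,-1]'

```text
clock: 9.4
eef_pos: [514.7, 121.1, 92.7]
tool_rot: [3.141, -0.001, 0.44]
force: [0.1, -0.9, 0.6]
width: -0.2
```

step_arm --pt "0 0 4" --pt "0 0 6" --pt "0 0 8" --pt "0 0 10" --pt "0 0 12" --pt "0 0 12" --pt "0 0 12" --pt "0 0 12" --yaw '[0,0,0,0,0,0,0,0]' --gripper '[-1,-1,-1,-1,-1,-1,-1,-1]'

```text
clock: 10.07
eef_pos: [514.3, 121.5, 80.4]
tool_rot: [3.141, -0.0, 0.44]
force: [0.0, 0.2, 2.1]
width: 0.1
```

```bash
python3 -c "
from h import *
goal(5,55.5)
prof('p5')
im=cams.get_image('top')
for n in ('jar','screwdriver','knob_cap'):
    r=cams.regions_of('side',n)
    print(n,[(round(x['conf'],2),x['pixel']) for x in r[:2]])"
```

```text
[514.3 121.5  80.4] [0.01 0.21 2.05] 0.06187654370730966 goal [514.6 121.5  80.5] delta tool [ 0.3  0.2 -0.1]
side 1 [(21, 55.6), (26, 57.9), (31, 60.5), (36, 60.9), (51, 59.8), (50, 57.3), (64, 54.4)]
side 2 [(19, 55.4), (24, 58.1), (26, 60.6), (31, 61.4), (44, 60.1), (45, 57.6), (58, 54.8)]
side 3 [(18, 55.7), (17, 58.6), (22, 60.3), (27, 61.1), (38, 60.2), (37, 57.7), (50, 54.9)]
side 4 [(16, 55.2), (9, 58.0), (20, 60.1), (30, 61.1), (28, 60.6), (37, 58.0), (49, 54.7)]
side 5 [None, None, (5, 50.2), (4, 57.0), (35, 56.5), (49, 53.7), (21, 50.9)]
top 1 [(44, 55.5), (45, 57.8), (42, 60.4), (44, 61.5), (40, 60.8), (40, 58.2), (39, 56.0)]
top 2 [(44, 55.8), (42, 58.3), (43, 60.4), (44, 61.2), (41, 60.6), (41, 58.6), (40, 56.0)]
top 3 [(42, 55.7), (42, 58.5), (42, 60.6), (43, 61.4), (42, 60.5), (42, 57.8), (42, 55.5)]
top 4 [(42, 55.8), (41, 58.5), (41, 60.6), (44, 61.5), (43, 60.8), (44, 58.7), (44, 55.7)]
top 5 [None, None, None, None, None, None, (5, 50.9)]
jar [(0.59, [319.1, 202.5])]
screwdriver [(0.87, [199.3, 249.0]), (0.4, [287.6, 232.0])]
knob_cap [(0.87, [362.0, 242.3])]
```

View pics/p5.png

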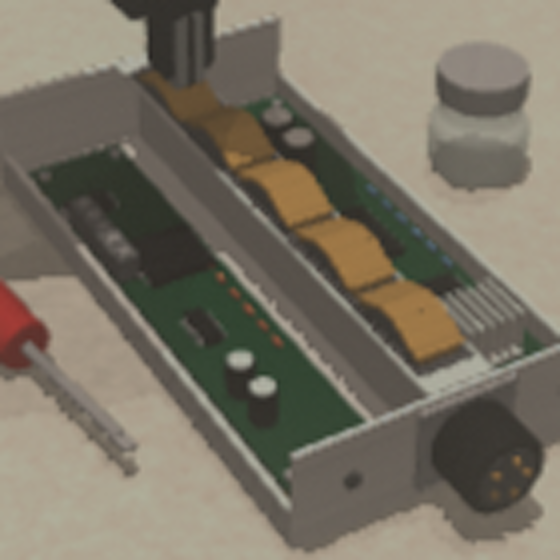

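Contact 5 is held about 4.5 mm down at 2 N. Contacts 1–4 are up, and the chassis and the things beside it have not moved. Handing in.

```bash
python3 -c "
from h import *
print(ctrl.finish_job())"
```

```text
the job is handed in; nothing more can be done
None
```

I pressed the five contacts in order from the round socket, each about 4.5 mm down with the shut fingertips, lifting clear between them. I handed the job in at about 10 s, still holding contact 5; no verdict was reported.

- **Contact 5:** in the last check the fingertips stood at about 55.4 mm, against 60 mm when free, and pushed with about 2 N. Depth readings on the ramp agreed with roughly 4.5 mm down.
- **Contacts 1–4:** their crowns read about 61 mm in both cameras, the same as when free.
- **Chassis, jar, screwdriver and knob cap:** I saw no movement. The side camera found the three loose things within about 3.5 pixels of where they started. The chassis stayed where it was measured: the row still matched its first measurement at contact 5.

No check failed. The network also gave one low-confidence false screwdriver hit, on the chassis, which I ignored. The force readings drift by about 1–2 N, so I judged press depth mainly from fingertip height and camera depth.

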